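Load a cell into a spring cell holder

TASK

Take the blue round cell from its grey stand and load it into the black cell holder on the green board: push its flat end in against the coil spring with the other end still raised, then let the end with the metal button down behind the fixed contact, so that the cell lies level and fully home, and let go. Do it gently: do not push or press on the holder with more than about 20 N, feel for the spring because the holder is not bolted quite where the board suggests, and leave the counter and the screwdriver where they are.

Things in the scene. Friction and masses are not known exactly. Their poses are not given: they have to be found in the camera images.
- cell_center (a point): centre of the loose blue cylindrical cell, 26 mm diameter, 65 mm long over all, about 90 g. x axis: along the cell to the end with orange band and metal button (10 mm diameter, 2.5 mm proud, within the 65 mm); other end flat. It waits level on a grey stand, axis 27 mm above the surface, on rests 24 mm either side of its middle; between them fingers have room down to 5 mm above the surface
- cell_plus (a point): middle of the button's outer face, on the cell's axis, 32.5 mm from cell_center along +x; axes as cell_center
- cell_minus (a point): middle of the flat end's face, on the cell's axis, 32.5 mm from cell_center along -x; axes as cell_center
- holder: green board 136 x 70 x 6 mm, fixed, carrying the black cell holder; origin at the centre of its underside, x from spring end (-x, nearer the robot) to fixed contact (+x), z up. The holder is centred across y, but bolted in slots along x: it sits up to 10 mm either way of nominal, which is not measured, and does not move
- seat (a point): point of the board 29 mm above its underside, at its middle; axes as the board. If the holder sat at nominal, the seated cell's centre would lie here; truly it lies up to 10 mm along x either way. Holder floor 13 mm lower, on a 16 mm wide spine; beside the cell fingers have room for 20 mm either way along x to 23 mm below this point; contacts rub: press the cell down lightly till on the floor
- spring_nominal (a point): board point, 27.5 mm from seat along -x: nominal tip of the domed brass spring contact (radius 5 mm, on the cell's axis) at rest; the true tip is off with the holder. It yields along -x from 2 N, 0.9 N more per mm, solid after 10 mm (11 N). Behind it, 15.5 to 23.5 mm from the tip at rest, a wall 7 mm higher than this point. Cheeks 32 mm apart, 1 mm below this height, guide the flat end
- contact_nominal (a point): board point, 32.5 mm from seat along +x: nominal inner face of the fixed contact wall, off with the holder; wall 6 mm thick, 22 mm wide, top 4 mm higher than this point; low cheeks 28 mm apart, tops 8 mm below it, up to 13 mm before it. The seated cell keeps the spring pressed by 5 mm (6.5 N); to let the button down behind this wall press it 6 to 9 mm: 7.5 to 10 N along -x
- counter: white tally counter, 45 x 45 x 28 mm, loose bystander; origin at the centre of its underside
- driver: screwdriver with yellow handle, 168 mm long, 25 mm high, loose bystander; origin at the centre of its underside
There are look-alikes about, which are no part of the job. Of the things that look like the part that bears cell_center, the middle-sized one is meant.

How it is judged:
By the outcome, as a careful person would: the job done as asked, in the order asked, and still so for the second after the job is handed in, with the robot touching nothing.
It also fails if it takes over 54 s, if anything falls off the work surface, if the arm or the gripper's body presses on something with over 40 N, if the wrist force passes 120 N, or if a joint passes its speed limit or range.

ROBOT

A 7-joint arm with a two-finger parallel gripper is mounted at the origin on a cart in front of the work surface, level with it; the furniture and walls round the work are solid. World frame = base frame: x ahead of the robot, y to its left, z up, the work surface at z = 0. Lengths are in m, angles in rad, forces in N, time in s.
With the tool pointing down it reaches from about 0.4 to 0.9 m from the base axis. Payload 5.5 kg.
Tool frame: the origin (TCP) lies midway between the tips of the shut fingers; the grasp point (between the pads) lies 19 mm behind it (manip.grip_depth is the distance from the TCP to the grasp point, in m); z points along the fingers, y is the line along which they close (so a half turn about z gives the same grasp; the last joint's range is limited). The gripper opens to 92 mm and grips with 3 to 60 N. Pads are 19 mm wide; open, the fingers measure 130 mm over their backs; the gripper's body (75 mm by 190 mm) begins 47 mm behind the grasp point.
Start: joints at [-0.912, 0.501, -0.427, 1.55, 0.221, 1.138, -0.21], TCP at [0.251, 0.6, 0.192] pointing down, gripper open.
Joint ranges: [-2.88, 2.88], [-0.31, 2.03], [-1.54, 1.56], [0.2, 2.42], [-1.41, 4.55], [0.19, 2.02], [-2.57, 2.57]. Speed limits (rad/s): [2.57, 2.57, 3.14, 3.14, 3.14, 3.14, 3.14].

INTERFACE

Orientations are given as a unit quaternion [x, y, z, w].
In Python, from bench import manip, effector, viewer gives the robot as it stands. Calls block until the motion is done:
- manip.move_pose(position, orientation): joint-space move of the TCP to a pose.
- manip.servo_line(position, ori=None, vel=0.15): straight line of the TCP; ori=None keeps the orientation; vel is the mean speed in m/s.
- manip.movej(angles): joint-space move.
- effector.open_jaws() and effector.close(f_grip=None): open the fingers fully, or close them until they stop; f_grip is the grip in N (None keeps the last).
- manip.sleep(seconds).
- manip.solve_ik(position, orientation): joint angles nearest the present ones, or None.
- viewer.get_image(name): name is "scene" or "top"; returns the picture (400x640x3 uint8, red, green, blue); there is no depth.
- viewer.get_calibration(name): a dict with "vfov" (degrees; the focal length in pixels is half the picture's height over the tangent of half this angle, whatever the lens; pixels are square), "cx", "cy" (the principal point, pixels), "eye" and "attitude" of the camera in the world. Camera axes: x right, y down, z forward; pixel columns grow to the right and rows downward; lengths in m; the calibration is good to about 2 mm. A picture is of the moment at which its call begins. get_calibration takes no time and is no camera call.
A pose or a line that the arm cannot do raises manip.PlanningError and nothing moves.
- manip.hand_in(): hands the job in; it is judged then, once.
Readings, each from a call of its own:
- manip.current_clock(): time.
- manip.current_q(): joint angles.
- manip.current_joint_velocities(): joint speeds.
- manip.current_tau(): joint torques, N m.
- manip.current_tool_pos(): TCP position.
- manip.current_tcp_rot(): TCP orientation.
- manip.current_force(): force on the tool from outside, world axes, zero at the start.
- manip.current_wrist_torque(): the same for the moment, N m.
- manip.current_finger_gap(): finger opening in m.
- manip.current_gripper_force(): force on a finger pad.
Only numpy, scipy, OpenCV 4.12 (cv2) and the standard library are available. Lean on these libraries where they do the work, as an engineer would, in place of code of your own. Each camera call takes 0.05 s, during which the arm holds its last target. There are 200 camera calls.

## Working session

There is one attempt and no reset: what is moved stays moved. The work goes in short steps, each a Python script; the robot and the scene stay as the last script left them, time stands still between calls to the robot, and variables do not carry over. Pictures are saved under pics/ and viewed, at most 10 in all, crops included, and the job is handed in when it is done.

```bash
ls; mkdir -p pics; python3 - <<'E'
from bench import manip, effector, viewer
import cv2
for n in ("scene","top"):
    im=viewer.get_image(n); cv2.imwrite(f"pics/{n}0.png",im[:,:,::-1]); print(n,viewer.get_calibration(n))
print(manip.current_clock(),manip.current_tcp_rot(),manip.current_tool_pos(),manip.current_force(),manip.grip_depth)
E
```

```text
pics
scene {'vfov': 48.751286589825554, 'cx': 320.00747896142656, 'cy': 202.0568355431269, 'eye': array([ 0.06487694, -0.1507939 ,  0.72399973]), 'attitude': array([ 0.82568368, -0.44402556,  0.16965623, -0.30381659])}
top {'vfov': 43.88083975741409, 'cx': 319.3934247490414, 'cy': 191.6652766028516, 'eye': array([0.35361551, 0.16465872, 1.05880699]), 'attitude': array([-0.68365044,  0.72293735, -0.07064462,  0.0706612 ])}
0.1 [ 1.96574002e-01  9.80488604e-01 -8.49712673e-04 -1.91112252e-04] [0.25038324 0.59910307 0.191087  ] [ 0.93420532 -0.21659436 -0.1350858 ] 0.0188
```

View pics/scene0.png

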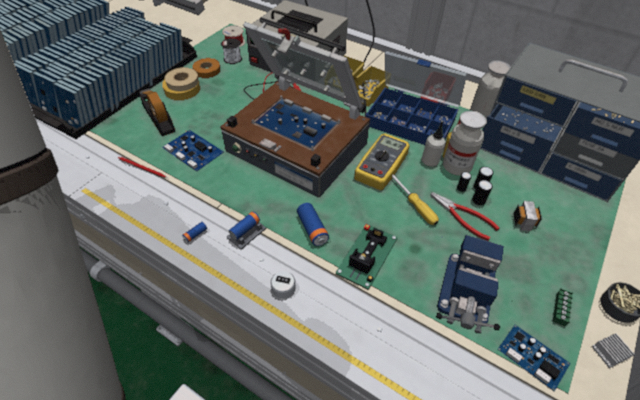

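View pics/top0.png

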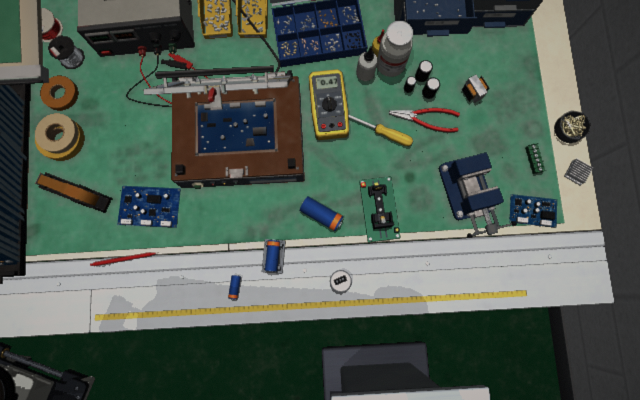

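The scene shows three blue cells; the middle-sized one sits on the grey stand (top px ≈(273,257), scene ≈(244,227)). The holder board is at top ≈(380,210), scene ≈(367,252), the counter at top (340,281) and the screwdriver at top (380,130). I'll zoom in on the cell and holder next.

```bash
cat > h.py <<'E'
import numpy as np, cv2
from scipy.spatial.transform import Rotation as R
from bench import manip, effector, viewer
def cam(n):
    c=viewer.get_calibration(n); f=200/np.tan(np.radians(c["vfov"])/2)
    return c,f,R.from_quat(c["attitude"]).as_matrix(),np.array(c["eye"])
def ray(n,u,v):
    c,f,M,e=cam(n); return e, M@np.array([(u-c["cx"])/f,(v-c["cy"])/f,1])
def plane(n,u,v,z):
    e,d=ray(n,u,v); return e+d*(z-e[2])/d[2]
def proj(n,p):
    c,f,M,e=cam(n); q=M.T@(np.asarray(p)-e); return np.array([f*q[0]/q[2]+c["cx"],f*q[1]/q[2]+c["cy"]])
E
python3 - <<'E'
from h import *
a=cv2.imread("pics/top0.png");b=cv2.imread("pics/scene0.png")
def cr(im,x,y,w=50,h=37): return cv2.resize(im[y-h:y+h,x-w:x+w],(400,296),interpolation=cv2.INTER_CUBIC)
cv2.imwrite("pics/z1.png",np.vstack([np.hstack([cr(a,273,257),cr(a,380,210)]),np.hstack([cr(b,244,227),cr(b,367,252)])]))
for p,z in (((273,257),.04),((380,210),.006),((340,281),.028)): print(plane("top",*p,z))
for p,z in (((244,227),.04),((367,252),.006)): print(plane("scene",*p,z))
E
```

```text
[0.42976157 0.26094055 0.04      ]
[0.51971267 0.03107676 0.006     ]
[0.37432132 0.12709593 0.028     ]
[0.4255449  0.25392581 0.04      ]
[0.52913314 0.03452601 0.006     ]
```

View pics/z1.png

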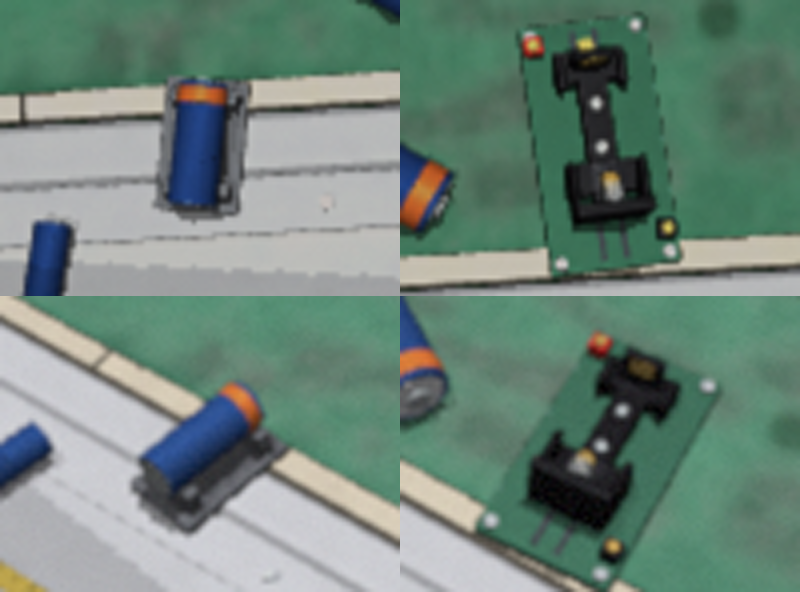

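```bash
cat > fit.py <<'E'
from h import *
from scipy.optimize import minimize, least_squares
S=4
I={n:cv2.imread(f"pics/{n}0.png") for n in("top","scene")}
O={"top":(223,220),"scene":(194,190)}
mask={}
for n,(x,y) in O.items():
    c=cv2.resize(I[n][y:y+74,x:x+100],None,fx=S,fy=S,interpolation=cv2.INTER_CUBIC)
    h=cv2.cvtColor(c,cv2.COLOR_BGR2HSV); H,s,v=cv2.split(h)
    m=(((H>100)&(H<130)&(s>110))|((H<22)&(s>140)&(v>120))).astype(np.uint8)
    k,l,st,ce=cv2.connectedComponentsWithStats(m); 
    i=1+np.argmin(np.linalg.norm(ce[1:]-[200,148],axis=1)+1e3*(st[1:,4]<800)); mask[n]=(l==i).astype(np.uint8)
    print(n,st[i])
t=np.linspace(0,2*np.pi,40,endpoint=False)
def sil(n,x,y,th,sh):
    a=np.array([np.cos(th),np.sin(th),0]);b=np.array([-np.sin(th),np.cos(th),0]);z=np.array([0,0,1.]);C=np.array([x,y,.027])
    ring=lambda q:np.array([((proj(n,C+q*a+.013*(np.cos(i)*b+np.sin(i)*z))-O[n]+.5+sh)*S-.5) for i in t])
    A,B=ring(-.0325),ring(.030); im=np.zeros(mask[n].shape,np.uint8)
    P=lambda q:np.round(cv2.convexHull(q.astype(np.float32))*16).astype(np.int32)
    cv2.fillPoly(im,[P(np.vstack([A,B]))],1,shift=4); cv2.fillPoly(im,[P(A)],0,shift=4); return im
def cost(p,ns,sh=None):
    return sum(np.sum(sil(n,p[0],p[1],p[2],np.zeros(2))!=mask[n])/mask[n].sum() for n in ns)
for ns in (("top",),("scene",),("top","scene")):
    r=min((minimize(cost,[.43,.257,th],(ns,),method="Nelder-Mead",options=dict(initial_simplex=[[.43,.257,th],[.436,.257,th],[.43,.263,th],[.43,.257,th+.1]],xatol=1e-4,fatol=1e-4)) for th in (0,-.1,-.2)),key=lambda r:r.fun)
    print(ns,r.x,r.fun)
# board corners (top face)
ct={"top":[((117,31),(68,35)),((245,15),(68,-35)),((281,261),(-68,-35)),((152,275),(-68,35))],
    "scene":[((321,95),(68,-35)),((77,235),(-68,35)),((204,292),(-68,-35))]}
OH={"top":(330,173),"scene":(317,215)}
def res(p,ns):
    o=[]
    for n in ns:
        for uv,(bx,by) in ct[n]:
            c,s=np.cos(p[2]),np.sin(p[2]); w=[p[0]+(c*bx-s*by)/1e3,p[1]+(s*bx+c*by)/1e3,.006]
            o+=list(proj(n,w)-(np.array(uv)/4+OH[n]-.375))
    return np.array(o)
for ns in (("top",),("scene",),("top","scene")):
    r=least_squares(res,[.52,.03,0],args=(ns,)); print(ns,r.x,np.round(r.fun,1))
p=r.x
def b(n,u,v,z,p):
    w=plane(n,u/4+OH[n][0]-.375,v/4+OH[n][1]-.375,z)[:2]-p[:2]; c,s=np.cos(p[2]),np.sin(p[2]); return 1e3*np.array([c*w[0]+s*w[1],-s*w[0]+c*w[1]])
for n in ct:
    p=least_squares(res,[.52,.03,0],args=((n,),)).x
    c=cv2.resize(I[n][OH[n][1]:OH[n][1]+74,OH[n][0]:OH[n][0]+100],None,fx=S,fy=S,interpolation=cv2.INTER_CUBIC)
    H,s,v=cv2.split(cv2.cvtColor(c,cv2.COLOR_BGR2HSV)); print(n)
    # black fraction along board x at |y|<8 for z=.036
    ys,xs=np.where(v<60); 
    for z in (.036,.033,.006):
        q=np.array([b(n,x,y,z,p) for x,y in zip(xs,ys)]); q=q[abs(q[:,1])<9]; print(z,np.histogram(q[:,0],bins=np.arange(-66,67,3))[0])
E
python3 fit.py
```

```text
top [ 167  103   59  103 4829]
scene [ 144  100  103   97 4695]Traceback (most recent call last):
  File "fit.py", line 24, in <module>
    r=min((minimize(cost,[.43,.257,th],(ns,),method="Nelder-Mead",options=dict(initial_simplex=[[.43,.257,th],[.436,.257,th],[.43,.263,th],[.43,.257,th+.1]],xatol=1e-4,fatol=1e-4)) for th in (0,-.1,-.2)),key=lambda r:r.fun)
  File "fit.py", line 24, in <genexpr>
    r=min((minimize(cost,[.43,.257,th],(ns,),method="Nelder-Mead",options=dict(initial_simplex=[[.43,.257,th],[.436,.257,th],[.43,.263,th],[.43,.257,th+.1]],xatol=1e-4,fatol=1e-4)) for th in (0,-.1,-.2)),key=lambda r:r.fun)
           ~~~~~~~~^^^^^^^^^^^^^^^^^^^^^^^^^^^^^^^^^^^^^^^^^^^^^^^^^^^^^^^^^^^^^^^^^^^^^^^^^^^^^^^^^^^^^^^^^^^^^^^^^^^^^^^^^^^^^^^^^^^^^^^^^^^^^^^^^^^^^^^^^^^^^^^^^^^^^^^^^^^^^^^^^
    res = _minimize_neldermead(fun, x0, args, callback, bounds=bounds,
                               **options)
    fsim[j] = func(sim[j])
              ~~~~^^^^^^^^
    fx = function(np.copy(x), *(wrapper_args + args))
  File "fit.py", line 22, in cost
    return sum(np.sum(sil(n,p[0],p[1],p[2
[... 192 characters left out ...]
              ~~~^^^^^^^^^^^^^^^^^^^^^^^^^^^^^^
  File "fit.py", line 18, in sil
    A,B=ring(-.0325),ring(.030); im=np.zeros(mask[n].shape,np.uint8)
        ~~~~^^^^^^^^
  File "fit.py", line 17, in <lambda>
    ring=lambda q:np.array([((proj(n,C+q*a+.013*(np.cos(i)*b+np.sin(i)*z))-O[n]+.5+sh)*S-.5) for i in t])
                              ~~~~^^^^^^^^^^^^^^^^^^^^^^^^^^^^^^^^^^^^^^^^
  File "h.py", line 12, in proj
    c,f,M,e=cam(n); q=M.T@(np.asarray(p)-e); return np.array([f*q[0]/q[2]+c["cx"],f*q[1]/q[2]+c["cy"]])
            ~~~^^^
  File "h.py", line 5, in cam
    c=viewer.get_calibration(n); f=200/np.tan(np.radians(c["vfov"])/2)
ValueError: time passes only in moves, steps and waits
```

```bash
python3 - <<'E'
s=open("h.py").read()
s=s.replace("def cam(n):","import functools\n@functools.cache\ndef cam(n):"); open("h.py","w").write(s)
s=open("fit.py").read()
s=s.replace("(H<22)&(s>140)&(v>120)","(H<22)&(s>110)&(v>100)").replace("    k,l,st","    m=cv2.morphologyEx(m,cv2.MORPH_CLOSE,np.ones((9,9),np.uint8))\n    k,l,st"); open("fit.py","w").write(s)
E
time python3 fit.py
```

```text
top [ 167   79   59  127 5791]
scene [ 144   88  116  109 5472]
('top',) [ 0.43423618  0.26434644 -0.13047682] 0.08754964600241755
('scene',) [ 0.43460997  0.26398877 -0.06501145] 0.13815789473684212
('top', 'scene') [ 0.43414933  0.264537   -0.10740163] 0.2527303092316066
('top',) [0.52284623 0.03240908 0.06242771] [ 0.  -0.6 -0.1 -0.3  0.3  0.2 -0.2  0.6]
('scene',) [0.52430462 0.03163992 0.06347482] [ 0.5 -1.1 -1.1 -0.7  0.6  1.5]
('top', 'scene') [0.52347973 0.03200668 0.06448276] [ 0.1 -0.8  0.  -0.6  0.5 -0.1  0.   0.3  0.2 -1.  -1.5 -0.4  0.3  1.7]
top
0.036 [  0   0   0   0   9 120 200 201 201 199 132  82  82  56  53 112 147 178
 125  63  61 122 149 152 152 143 101  57  77 138 148 191 192 191 191 161
 188  73   0   0   0   0   0   0]
0.033 [  0   0   0   0   5 107 199 200 197 199 145  81  82  58  49  99 143 182
 138  73  62 117 153 155 157 148 118  64  75 133 145 189 191 191 190 167
 180 113   1   0   0   0   0   0]
0.006 [  0   0   0   0   0   6 120 189 189 191 189 146  82  83  59  42  82 121
 171 179 116  86 110 165 175 176 173 166 104  85 119 176 178 182 181 181
 182 150 177  82   0   0   0   0]
scene
0.036 [  0  40 217 218 219 219 216 216 214 213 119  62  72  74  51  62  41  42
 102 136 134 132 133  81  45  55 163 189 190 189 185 189 155  71  73 142
 128   0   0   0   0   0   0   0]
0.033 [  0   6 117 222 217 217 216 214 214 212 199  77  64  69  68  61  66  42
  60 132 141 138 137 135  68  49  84 181 188 187 185 186 183 127  66  82
 162  82   0   0   0   0   0   0]
0.006 [  0   0   0   0   0   0   5  89 205 205 204 202 200 199 198 198 161  95
  95  97 101 107  86  70  84 148 160 164 163 161 102  71  78 148 176 176
 174 172 173 166  85  66  65 120]
real	0m6.293s
user	0m6.827s
sys	0m0.173s
```

```bash
cat >> h.py <<'E'
def Q(th,a=0.): return (R.from_euler("z",th)*R.from_euler("y",-a)*R.from_matrix(np.diag([-1.,1,-1]))).as_quat()
CX,CY,CT=.4343,.2643,-.11
BX,BY,BT=.5235,.0320,.0635
def wb(x,y,z): # board frame (mm, z above surface) -> world
    c,s=np.cos(BT),np.sin(BT); return np.array([BX+(c*x-s*y)/1e3,BY+(s*x+c*y)/1e3,z/1e3])
def tcp(xm,zm,a,g=18.8,y=0.,L=32.5):
    "TCP for flat-face centre at board (xm, zm rel. seat height 29), tilt a, grip at L from the flat end"
    return wb(xm+L*np.cos(a)+g*np.sin(a),y,29+zm+L*np.sin(a)-g*np.cos(a)),Q(BT,a)
E
python3 - <<'E'
from h import *
w=plane("top",343,226,.017); d=w-wb(0,0,0); print("big cell near end",w, R.from_euler("z",-BT).apply(d)*1e3)
for a in (0,25): 
    p,q=tcp(-14.5,30,np.radians(a)); print(a,p,manip.solve_ik(p,q))
print(manip.solve_ik([CX,CY,.1],Q(CT)))
manip.move_pose([CX,CY,.09],Q(CT)); print(manip.current_clock())
manip.servo_line([CX,CY,.009],vel=.08)
print(manip.current_clock(),manip.current_tool_pos(),manip.current_force())
effector.close(40); print(manip.current_clock(),manip.current_finger_gap(),manip.current_gripper_force(),manip.current_force())
manip.servo_line([CX,CY,.10],vel=.1)
print(manip.current_clock(),manip.current_finger_gap(),manip.current_tool_pos(),manip.current_force())
for n in ("scene","top"): cv2.imwrite(f"pics/{n}1.png",viewer.get_image(n)[:,:,::-1])
E
```

```text
big cell near end [0.48825533 0.11311681 0.017     ] [-30.02618222  83.1898523   17.        ]
0 [0.54146372 0.03314223 0.0402    ] [ 0.09491312  0.49508683 -0.25511327  1.94050672  0.18121861  0.72782105
  1.36767439]
25 [0.54635407 0.03345319 0.05569651] [ 0.34169452  0.34823886 -0.52668011  2.3207105   1.21709343  0.20934776
  0.34848771]
[-0.25408127  0.3671056  -0.41172807  1.98452764  0.19627585  0.8279182
  0.68598969]
1.5667
2.7333 [0.4347538  0.26459173 0.00947785] [ 0.6347872  -0.68534558 -0.63424953]
4.175 0.00045519619929610013 0.0 [ 0.49830891 -0.11619102  1.54915774]
5.2333 0.0003172710967111326 [0.43381583 0.26392303 0.09939118] [ 0.12845399 -0.4441102   0.25510746]
```

The fingers shut on nothing, so I'll look at why.

```bash
python3 - <<'E'
from h import *
a=cv2.imread("pics/top1.png");b=cv2.imread("pics/scene1.png")
def cr(im,x,y,w=50,h=50): return cv2.resize(im[y-h:y+h,x-w:x+w],(400,400),interpolation=cv2.INTER_CUBIC)
cv2.imwrite("pics/z2.png",np.hstack([cr(a,273,257),cr(b,244,215)]))
E
```

```text
(no output)
```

View pics/z2.png

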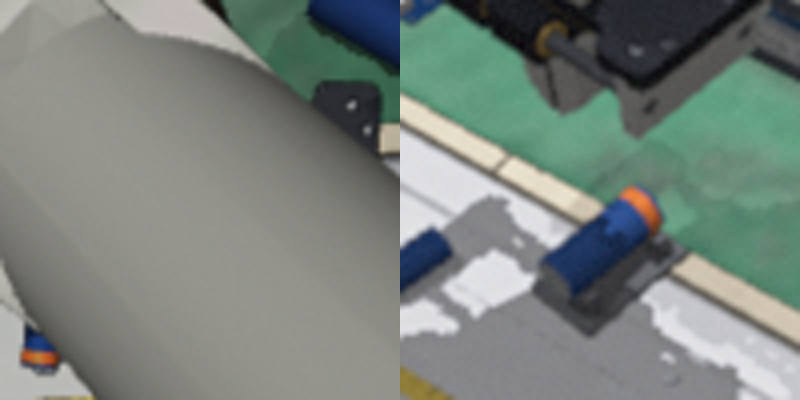

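```bash
python3 - <<'E'
from h import *
p=manip.current_tool_pos(); print(p, proj("scene",p), proj("top",p), manip.current_finger_gap(), manip.current_q())
for s in (-46,0,46): print(s,proj("scene",p+R.from_quat(manip.current_tcp_rot()).apply([0,s/1e3,0])))
im=cv2.imread("pics/scene1.png")[90:290,110:377]; cv2.imwrite("pics/z3.png",cv2.resize(im,(800,600),interpolation=cv2.INTER_CUBIC))
E
```

```text
[0.43369921 0.26396067 0.09923686] [238.81181646 202.33663599] [268.36820354 252.88506224] 0.00023785520801644517 [-0.24994989  0.36888724 -0.41672135  1.9850851   0.19900804  0.82821343
  0.68357005]
-46 [256.40296414 214.6601476 ]
0 [238.81181646 202.33663599]
46 [222.00971331 190.565891  ]
```

View pics/z3.png

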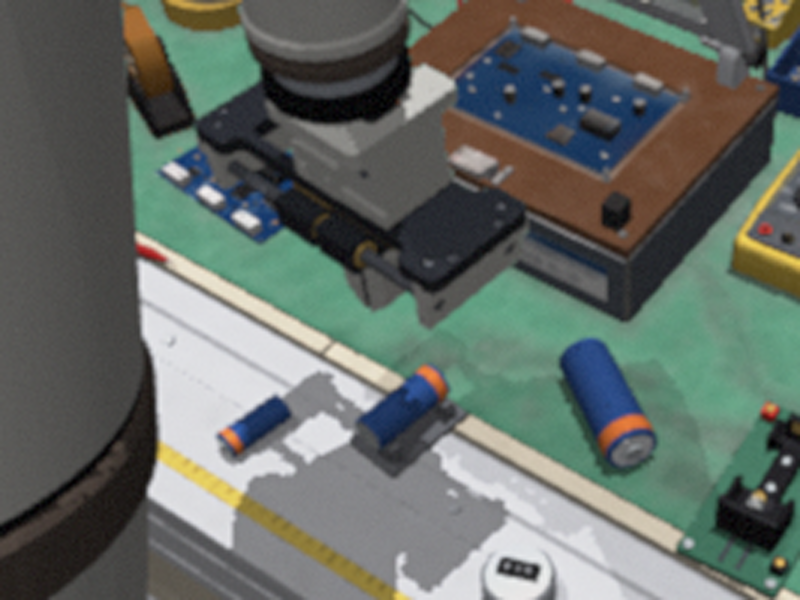

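```bash
python3 - <<'E'
from h import *
a=viewer.get_image("scene")
effector.open_jaws(); print(manip.current_finger_gap(),manip.current_clock())
b=viewer.get_image("scene")
ims=[cv2.resize(x[100:240,170:310,::-1],(400,400),interpolation=cv2.INTER_CUBIC) for x in (a,b)]
p=manip.current_tool_pos(); r=R.from_quat(manip.current_tcp_rot())
for im,ss in zip(ims,((0,),(-46,46))):
    for s in ss:
        u=(proj("scene",p+r.apply([0,s/1e3,0]))-[170,100])*400/140; cv2.circle(im,tuple(int(x) for x in u),4,(0,0,255),1)
cv2.imwrite("pics/z4.png",np.hstack(ims))
E
```

```text
0.09208020370280502 6.8417
```

View pics/z4.png

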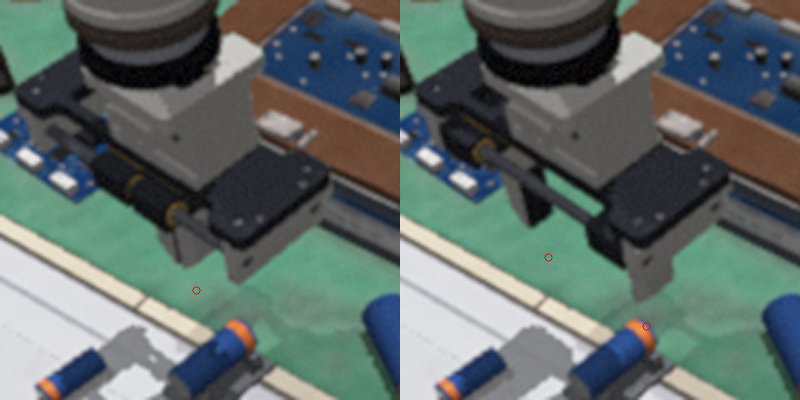

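The picture shows the fingertips about 10 px higher (around (253,204) scene px) than the projected TCP, and the cell hasn't moved. I'll lower the open gripper around the cell again and look at it there.

```bash
python3 - <<'E'
from h import *
print("start top proj",proj("top",[0.25038324,0.59910307,0.191087]))
manip.servo_line([CX,CY,.009],vel=.1)
print(manip.current_clock(),manip.current_tool_pos(),R.from_quat(manip.current_tcp_rot()).as_matrix().round(3).tolist(),manip.current_force())
b=viewer.get_image("scene"); t=viewer.get_image("top"); cv2.imwrite("pics/scene2.png",b[:,:,::-1])
p=manip.current_tool_pos(); r=R.from_quat(manip.current_tcp_rot())
def ann(n,x,o,k):
    im=cv2.resize(x[o[1]:o[1]+100,o[0]:o[0]+100,::-1],(400,400),interpolation=cv2.INTER_CUBIC)
    for q in k:
        u=(proj(n,p+r.apply(np.array(q)/1e3))-o+.5)*4; cv2.circle(im,tuple(int(v) for v in u),3,(0,0,255),1)
    return im
k=[(x,y,0) for x in(-9.5,9.5) for y in(-65,-46,46,65)]
cv2.imwrite("pics/z5.png",np.hstack([ann("scene",b,(194,180),k),ann("top",t,(223,207),k)]))
E
```

```text
start top proj [ 65.44453191 370.16423191]
7.95 [0.43474579 0.26468147 0.00949079] [[-0.994, 0.11, 0.001], [0.11, 0.994, 0.001], [-0.001, 0.001, -1.0]] [ 0.05036233  0.26405284 -0.4185236 ]
```

View pics/z5.png

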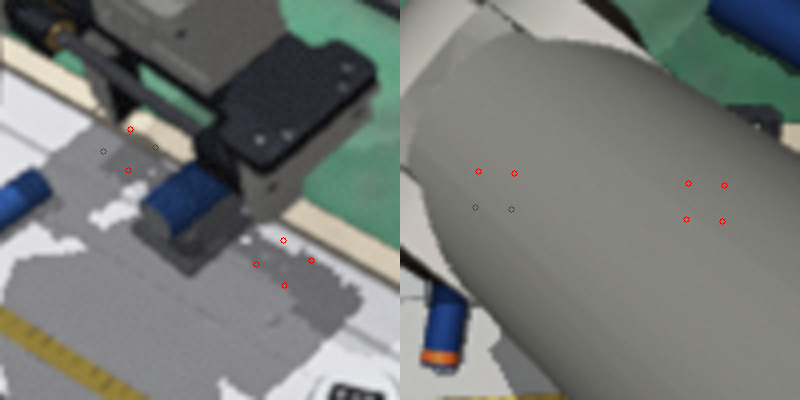

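```bash
python3 - <<'E'
from h import *
f0=np.mean([manip.current_force() for _ in range(5)],0)
z=.009
while z>-.045:
    z-=.002 if z>-.010 else .001
    manip.servo_line([CX,CY,z],vel=.04)
    df=manip.current_force()-f0
    if abs(df[2])>2.5 or np.linalg.norm(df)>5: break
print(z,manip.current_tool_pos(),df,manip.current_clock())
b=viewer.get_image("scene"); p=manip.current_tool_pos(); r=R.from_quat(manip.current_tcp_rot()); o=(194,180)
im=cv2.resize(b[o[1]:o[1]+100,o[0]:o[0]+130,::-1],None,fx=5,fy=5,interpolation=cv2.INTER_CUBIC)
for x in(-9.5,9.5):
    for y in(-65,-46,46,65):
        w=p+r.apply(np.array([x,y,0])/1e3); w[2]=0
        cv2.circle(im,tuple(int(v) for v in (proj("scene",w)-o+.5)*5),3,(0,0,255),1)
cv2.imwrite("pics/z6.png",im)
E
```

```text
-0.03500000000000002 [ 0.43440528  0.26436521 -0.03439143] [-1.64958586 -2.39648982  7.49609172] 16.55
```

View pics/z6.png

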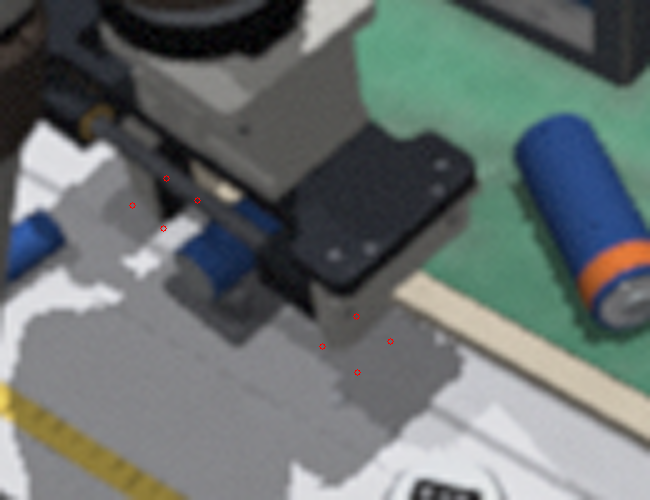

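The fingertips touch the surface at a reported z of about -0.034, so the robot's z reads about 34 mm low (the tips really were 43 mm up when they closed). I'll grasp with that correction and check tilt feasibility.

```bash
python3 - <<'E'
from h import *
manip.servo_line([CX,CY,-.0255],vel=.05)
effector.close(40); print(manip.current_clock(),manip.current_finger_gap(),manip.current_gripper_force(),manip.current_force())
if manip.current_finger_gap()>.02:
    manip.servo_line([CX,CY,.05],vel=.15)
    print(manip.current_clock(),manip.current_finger_gap(),manip.current_tool_pos(),manip.current_force())
for a in (0,15,18,20,22,25):
    for (xm,zm) in ((-16,30),(-22,3),(-35,0)):
        o=[]
        for H in ("base","tool"):
            p,q=tcp(xm,zm,np.radians(a))
            d=np.array([0,0,-.034]) if H=="base" else R.from_quat(q).apply([0,0,.034])
            for flip in (0,1):
                qq=(R.from_quat(q)*R.from_euler("z",np.pi*flip)).as_quat(); s=manip.solve_ik(p+d,qq)
                o.append(None if s is None else np.round(s[[3,5]],2).tolist())
        print(a,xm,zm,o)
E
```

```text
17.9917 0.02515712103693126 39.92917478084564 [ 1.6248704   0.14397875 -0.26583769]
18.6417 0.0251499612859644 [0.43402237 0.26384414 0.04964539] [ 0.40147495 -0.29584897 -1.5522521 ]
0 -16 30 [[1.95, 0.67], [1.97, 0.66], [1.95, 0.67], [1.97, 0.66]]
0 -22 3 [[1.97, 0.62], [1.99, 0.6], [1.97, 0.62], [1.99, 0.6]]
0 -35 0 [[2.01, 0.59], [2.02, 0.58], [2.01, 0.59], [2.02, 0.58]]
15 -16 30 [[2.19, 0.29], [2.21, 0.28], [2.17, 0.31], [2.19, 0.29]]
15 -22 3 [[2.21, 0.22], [2.23, 0.21], [2.19, 0.24], [2.21, 0.22]]
15 -35 0 [[2.24, 0.2], [2.26, 0.24], [2.22, 0.21], [2.24, 0.2]]
18 -16 30 [[2.24, 0.21], [2.25, 0.2], [2.21, 0.23], [2.23, 0.21]]
18 -22 3 [[2.25, 0.24], [2.28, 0.2], [2.23, 0.25], [2.25, 0.21]]
18 -35 0 [[2.28, 0.23], [2.31, 0.2], [2.26, 0.24], [2.28, 0.2]]
20 -16 30 [[2.26, 0.23], [2.29, 0.19], [2.24, 0.24], [2.26, 0.21]]
20 -22 3 [[2.28, 0.25], [2.32, 1.01], [2.26, 0.23], [2.29, 1.01]]
20 -35 0 [[2.31, 0.24], [2.35, 1.02], [2.28, 0.26], [2.32, 1.01]]
22 -16 30 [[2.29, 0.2], [2.32, 0.21], [2.26, 0.21], [2.29, 0.27]]
22 -22 3 [[2.31, 0.19], [2.35, 1.01], [2.28, 0.23], [2.32, 1.01]]
22 -35 0 [[2.33, 0.46], [2.38, 1.02], [2.31, 0.32], [2.35, 1.02]]
25 -16 30 [[2.34, 0.22], [2.38, 0.92], [2.3, 0.26], [2.34, 0.92]]
25 -22 3 [[2.34, 0.65], [2.38, 0.22], [2.31, 0.65], [2.35, 0.21]]
25 -35 0 [[2.39, 0.2], [2.38, 0.24], [2.34, 0.65], [2.38, 0.22]]
```

```bash
python3 - <<'E'
from h import *
a=np.radians(18); p,q=tcp(-16,30,a); p[2]-=.034
manip.move_pose(p,q); print(manip.current_clock(),manip.current_tool_pos()-p,manip.current_q().round(3),manip.current_force(),manip.current_finger_gap())
p=manip.current_tool_pos(); r=R.from_quat(manip.current_tcp_rot()); tz=r.apply([0,0,1]); ax=r.apply([-1,0,0])
ims=[]
for n,o in (("scene",(305,190)),("top",(330,153))):
    x=viewer.get_image(n); cv2.imwrite(f"pics/{n}3.png",x[:,:,::-1])
    im=cv2.resize(x[o[1]:o[1]+100,o[0]:o[0]+100,::-1],(400,400),interpolation=cv2.INTER_CUBIC)
    for tip,col in ((p+[0,0,.034],(0,0,255)),(p-.034*tz,(0,255,255))):
        c=tip-.0188*tz
        for e,k in ((-.0325,13),(.030,13)):
            up=np.cross(ax,r.apply([0,1,0])); yy=r.apply([0,1,0])
            pts=np.array([(proj(n,c+e*ax+.013*(np.cos(t)*yy+np.sin(t)*up))-o+.5)*4 for t in np.linspace(0,6.28,30)])
            cv2.polylines(im,[pts.astype(np.int32)],True,col,1)
    ims.append(im)
cv2.imwrite("pics/z7.png",np.hstack(ims))
E
```

```text
19.6333 [ 0.00014098  0.00165897 -0.0001626 ] [ 0.074  0.416 -0.229  2.239  0.543  0.211  0.998] [-0.08754582  0.67191465 -0.81020448] 0.02497312896128579
```

View pics/z7.png

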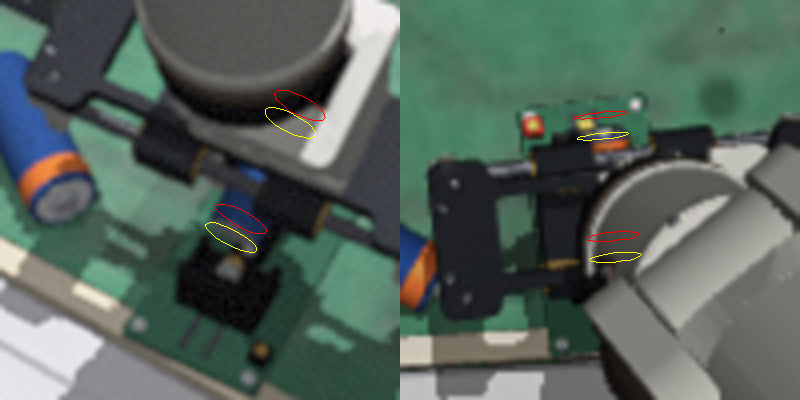

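The orange band (top crop (610,145)) and flat end (scene crop (232,238)) match the yellow outlines. The 34 mm error therefore lies along the tool axis: the cell axis is about 52 mm behind the reported TCP. With that correction I'll approach and feel for the spring.

```bash
cat >> h.py <<'E'
G=52.2
def go(xm,zm,a,y=0.,vel=.05):
    p,q=tcp(xm,zm,a,G,y); manip.servo_line(p,ori=q,vel=vel)
def F(f0): # board axes
    return R.from_euler("z",-BT).apply(np.mean([manip.current_force() for _ in range(8)],0)-f0)
def XM(tip,p,zm,a): return tip-p-5+(5-zm*np.sin(a))/np.cos(a)
E
python3 - <<'E'
from h import *
a=np.radians(18)
go(-15,5,a,vel=.06); manip.sleep(.15)
f0=np.mean([manip.current_force() for _ in range(8)],0); np.save("f0.npy",f0)
p,_=tcp(-15,5,a,G); print(manip.current_clock(),f0,manip.current_tool_pos()-p)
x=-15; hit=None
while x>-45:
    x-=1.5 if hit is None else 2.0
    go(x,5,a,vel=.02); f=F(f0); print(x,f.round(2))
    if hit is None and f[0]>1.6: hit=x
    if f[0]>6.0 or np.linalg.norm(f)>13: break
print(hit,manip.current_clock(),manip.current_tool_pos()-tcp(x,5,a,G)[0],manip.current_finger_gap())
E
```

```text
20.4583 [-0.48586398 -0.03181938 -0.8027529 ] [0.00016075 0.00030643 0.00038212]
-16.5 [ 0.87  0.41 -0.39]
-18.0 [0.94 0.17 0.34]
-19.5 [0.12 0.89 0.44]
-21.0 [ 0.87  0.33 -0.07]
-22.5 [ 2.22 -0.11  0.73]
-24.5 [3.88 0.23 0.69]
-26.5 [ 5.44 -0.84  1.37]
-28.5 [ 5.97  0.54 -0.35]
-30.5 [ 7.7   0.09 -0.15]
-22.5 22.7083 [0.00224786 0.00039692 0.00108616] 0.025404509205823038
```

```bash
cat >> h.py <<'E'
def actual(a):
    "flat-face centre (board mm, z rel. seat) from the reported pose"
    r=R.from_quat(manip.current_tcp_rot()); w=manip.current_tool_pos()+r.apply([32.5e-3,0,-G*1e-3])
    d=R.from_euler("z",-BT).apply(w-[BX,BY,0])*1e3; d[2]-=29; return d, np.degrees(np.arcsin(-r.apply([1,0,0])[2]))
E
python3 - <<'E'
from h import *
f0=np.load("f0.npy"); a=np.radians(18); TIP=-21.1
print(actual(a),F(f0),manip.current_clock())
c=2.3
for deg,zm in ((18,5),(18,5),(15,4.5),(12,4),(9,3.5),(6,3),(3,2.5)):
    a=np.radians(deg); xt=XM(TIP,7.6,zm,a); go(xt-c,zm,a,vel=.03); d,al=actual(a); f=F(f0)
    print(deg,round(al,1),"xt %.1f"%xt,d.round(1),f.round(1),"c %.1f"%c)
    c=np.clip(c+.6*(d[0]-xt),0,4)
    if f[0]>11.5 or np.linalg.norm(f)>14: print("stop");break
print(manip.current_clock(),manip.current_finger_gap())
E
```

```text
(array([-28.37039976,   0.2128662 ,   5.92054534]), np.float64(18.201402827765016)) [ 7.69743166  0.09477322 -0.15428599] 22.7083
18 18.3 xt -30.1 [-29.7   0.3   6.2] [ 9.6 -0.1  0.7] c 2.3
18 18.3 xt -30.1 [-29.8   0.3   6.2] [ 9.1 -0.2  0.3] c 2.5
15 15.3 xt -29.7 [-28.4   0.2   6.1] [ 8.1 -0.   5.1] c 2.7
12 12.4 xt -29.4 [-28.9   0.2   5.4] [ 8.5 -1.1  3.7] c 3.5
9 9.4 xt -29.2 [-28.7   0.4   4.8] [ 9.8 -0.2  3.3] c 3.8
6 6.4 xt -29.0 [-29.    0.3   4. ] [ 9.9 -0.5 -0. ] c 4.0
3 3.4 xt -28.8 [-28.5   0.4   3.6] [8.9 0.6 3.5] c 4.0
24.5583 0.02475895892466107
```

```bash
python3 - <<'E'
from h import *
f0=np.load("f0.npy"); TIP=-21.1; c=4.; a=0.
zm=2.; xt=XM(TIP,7.3,0,0)
while zm>-4:
    go(xt-c,zm,0.,vel=.03); d,al=actual(0); f=F(f0); print(zm,round(al,1),d.round(1),f.round(1),"c %.1f"%c)
    c=np.clip(c+.5*(d[0]-xt),0,4.5)
    if f[2]>6.5 or f[0]>11.5 or np.linalg.norm(f)>14: break
    zm-=.8
print(manip.current_clock(),manip.current_finger_gap(),"xt",xt,"c",c,"zm",zm)
E
```

```text
2.0 0.4 [-28.4   0.4   2.8] [10.3  0.3  0.9] c 4.0
1.2 0.4 [-28.7   0.4   2.1] [9.4 1.2 1.2] c 4.0
0.3999999999999999 0.4 [-28.6   0.4   1.4] [ 9.6 -0.8  0.5] c 3.9
-0.40000000000000013 0.4 [-28.5   0.4   0.6] [ 9.2 -0.1  1.3] c 3.8
-1.2000000000000002 0.4 [-28.6   0.4  -0.3] [ 9.3 -0.1  0.6] c 3.7
-2.0 0.4 [-28.5   0.4  -0.6] [8.  0.1 7.4] c 3.6
26.0667 0.02463175640375078 xt -28.400000000000006 c 3.601393760295366 zm -2.0
```

```bash
python3 - <<'E'
from h import *
f0=np.load("f0.npy"); x=-32.0
for i in range(7):
    x+=.9; go(x,-1.7,0.,vel=.03); d,al=actual(0); f=F(f0); print(round(x,1),d.round(1),f.round(1))
    if f[0]<2.5 or f[2]>10: break
effector.open_jaws(); print(manip.current_clock(),actual(0)[0].round(1),F(f0).round(1))
p=manip.current_tool_pos(); manip.servo_line(p+[0,0,.1],vel=.12)
q=manip.current_q(); q[0]+=.9; manip.movej(q); print(manip.current_clock(),manip.current_tool_pos())
ims=[]
for n,o in (("scene",(317,205)),("top",(330,163))):
    x=viewer.get_image(n); cv2.imwrite(f"pics/{n}9.png",x[:,:,::-1])
    im=cv2.resize(x[o[1]:o[1]+100,o[0]:o[0]+100,::-1],(400,400),interpolation=cv2.INTER_CUBIC)
    for e in (-.0325,.030):
        pts=np.array([(proj(n,wb(6.4+1e3*e,13*np.cos(t),29+13*np.sin(t)))-o+.5)*4 for t in np.linspace(0,6.28,30)])
        cv2.polylines(im,[pts.astype(np.int32)],True,(0,0,255),1)
    ims.append(im)
cv2.imwrite("pics/z9.png",np.hstack(ims))
E
```

```text
-31.1 [-27.5   0.4  -0.6] [ 8.4 -0.4  4.5]
-30.2 [-27.    0.4  -0.6] [ 6.5 -0.3  5.7]
-29.3 [-26.4   0.4  -0.5] [ 6.7 -0.5  6. ]
-28.4 [-25.9   0.4  -0.5] [ 6.1 -0.3  7.1]
-27.5 [-25.3   0.4  -0.5] [ 5.4 -0.2  8.5]
-26.6 [-24.9   0.4  -0.5] [ 3.4  0.5 10.1]
28.7167 [-26.6  -0.   -1.7] [ 0.5 -0.4  0.9]
31.3917 [ 0.35520374 -0.39301114  0.07463759]
```

View pics/z9.png

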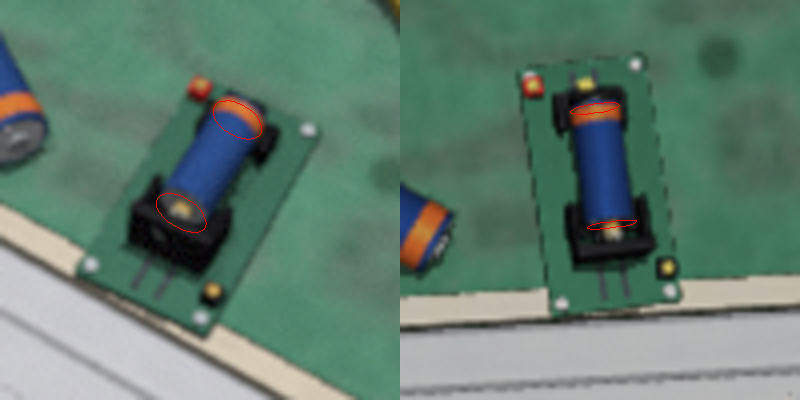

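The cell lies in the holder with the orange end behind the contact wall (top crop (597,110)) and the flat end at the spring (top crop (610,228)). A numeric triangulation of the orange band will confirm that the button end is down.

```bash
python3 - <<'E'
from h import *
A=[];b=[]
for n,o in (("scene",(360,220)),("top",(365,180))):
    im=cv2.imread(f"pics/{n}9.png")[o[1]:o[1]+22,o[0]:o[0]+30]
    H,s,v=cv2.split(cv2.cvtColor(im,cv2.COLOR_BGR2HSV)); m=((H<14)&(s>130)&(v>110)).astype(np.uint8)
    k,l,st,ce=cv2.connectedComponentsWithStats(m); i=1+np.argmax(st[1:,4]); u=ce[i]+o; print(n,u,st[i])
    e,d=ray(n,*u); d/=np.linalg.norm(d); P=np.eye(3)-np.outer(d,d); A.append(P);b.append(P@e)
    for off in (6,7.5,9):  # expected centre of the visible half band, level and with the button riding on the wall
        for name,dz in (("level",0),("riding",9)):
            c,f,M,eye=cam(n); S=[]
            for x in np.linspace(24.5,30,6):
                for t in np.linspace(0,2*np.pi,60):
                    w=wb(off+x,13*np.cos(t),29+dz+13*np.sin(t)); nn=wb(0,13*np.cos(t),13*np.sin(t))-wb(0,0,0)
                    if nn@(eye-w)>0: S.append((proj(n,w),nn@(eye-w)))
            print("  ",off,name,np.average([q for q,_ in S],axis=0,weights=[g for _,g in S]).round(1))
w=np.linalg.lstsq(np.vstack(A),np.hstack(b),rcond=None)[0]; print(R.from_euler("z",-BT).apply(w-[BX,BY,.029])*1e3)
print(manip.current_clock(),manip.current_force())
E
```

```text
scene [376.86842105 232.39473684] [11  9 12  9 38]
   6 level [376.8 233. ]
   6 riding [377.3 230.2]
   7.5 level [377.1 232.5]
   7.5 riding [377.6 229.7]
   9 level [377.4 232. ]
   9 riding [377.9 229.2]
top [378.77142857 190.68571429] [ 8  9 12  5 35]
   6 level [378.3 190.2]
   6 riding [378.7 189.3]
   7.5 level [378.1 189.5]
   7.5 riding [378.6 188.6]
   9 level [378.  188.8]
   9 riding [378.5 187.9]
[32.87859997 -0.71544171 11.04129572]
31.4917 [ 0.11459514  0.82709088 -0.58469203]
```

```bash
python3 -c "
from bench import manip
print(manip.hand_in())"
```

```text
the job is handed in; nothing more can be done
None
```

The cell is loaded in the holder, spring end first, level and down on the floor, and released; I handed in at about 31.5 s, and the highest push I read on the holder was about 11 N. The first grasp closed on air because the reported tool point lies about 34 mm beyond the real fingertips; I corrected for that, and no verdict was shown at hand-in.

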